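# Drop the coaster from the raised shelf into the basket

## Task

Slide the green basket along the table until it stands squarely against the raised shelf's panel foot, centred below the open end of the white tray. Then, pressing only lightly with the fingertips, slide the square wooden coaster along the tray and off its open end so that it drops into the basket; never lift it. Do not press hard on the coaster or ram the shelf with the basket, and leave the tin, the mug and the spray bottle where they are.

Things in the scene. Friction and masses are not known exactly. Their poses are not given: they have to be found in the camera images.
- riser: Raised wooden shelf, fixed; board 340 x 250 x 18 mm, top 120 mm high, on two panel feet along its x. Origin on the table below the tray's centre line; y runs along the tray from open end (-y) to closed end (+y), z up. Board: x -100 to 240, y -125 to 125 mm. Outer face of the -y foot at y = -105 mm; the board overhangs it by 20 mm, underside 102 mm high.
- panel_face (a point): Point on the outer face of the shelf's -y panel foot, straight below the tray's centre line, 40 mm above the table; axes as the shelf. The basket's front must come to rest against this face.
- tray_edge (a point): Middle of the open end of the white tray, on top of its floor (130 mm above the table if level). The tray is a three-sided channel on the shelf, 114 mm wide inside, 10 mm walls rising 14 mm above its floor, closed at the +y end (inner face at shelf y = -13 mm), open at -y (shelf y = -130 mm). It sits firmly but up to 3 degrees out of level along its length, either way.
- coaster: Square dark wooden coaster, 100 x 100 x 10 mm, about 300 g, lying in the tray against its closed end; its top is below the walls' top. Origin at the centre of its underside, z up. Its underside is smooth: shut fingertips pressed on its top with 10 to 13 N drag it along, under 8 N may slip, over 18 N is too hard. It tips once its middle is past the edge.
- basket: Green plastic basket, open top, 170 (x) x 160 (y) x 85 mm high, about 300 g, loose on the table. Origin at the centre of its underside; +y points to the shelf. Walls 5 mm, with a rim band 9 mm thick over the top 20 mm. A flap hangs folded down on its -x side, look only, 5 mm proud.
- basket_front (a point): Centre of the outer face of the basket's +y wall, 40 mm above the table: the face that goes against the shelf.
- basket_grip (a point): Middle of the top of the rim of the basket's -y wall, 85 mm above the table (rim 9 mm thick along the basket's y): a good place to pinch it from above.
- tin: Metal canister, 72 mm wide, 95 mm high, on the shelf board; to be left alone. Origin under its centre.
- mug: White mug with a brush standing in it, 72 mm wide, 170 mm high with the brush, on the shelf board; to be left alone. Origin under its centre.
- spray: White spray bottle, 68 mm wide, 190 mm high, on the table; to be left alone. Origin under its centre.
Not all that is in view belongs to the job. There is more than one size of the coaster; the one meant has the size given above.

How it is judged (in metres and radians):
On the way, in this order (a step that is already met when the one before it is completed fails the run):
1. the basket stands against the shelf's panel foot, below the tray's open end (y of basket_front in the frame of panel_face above -0.007 m and x of basket_front in the frame of panel_face between -0.02 and 0.02 m and angle between the y axis of basket and the y axis of riser, either way round below 0.09 rad and height (world z) of basket below 0.004 m), for 0.2 s.
2. the coaster has gone over the tray's end into the basket (z of coaster in the frame of basket below 0.085 m and y of coaster in the frame of basket between -0.08 and 0.08 m), for 0.2 s.
At the end, for the whole second after the job is handed in: The coaster rests inside the basket (within 80 mm in x, 75 mm in y of its axis, under 85 mm above its bottom), not touching shelf or tray; the basket stands upright on the table, front within 12 mm of the panel foot, 25 mm of the tray's centre line, square within 0.12 rad (z of coaster in the frame of basket below 0.085 m and x of coaster in the frame of basket between -0.08 and 0.08 m and y of coaster in the frame of basket between -0.075 and 0.075 m and contact force between coaster and riser below 0.05 N and linear speed of coaster below 0.02 m/s and y of basket_front in the frame of panel_face above -0.012 m and x of basket_front in the frame of panel_face between -0.025 and 0.025 m and angle between the y axis of basket and the y axis of riser, either way round below 0.12 rad and angle between basket's own z axis and vertical below 0.06 rad and height (world z) of basket below 0.004 m).
It fails at once if the coaster is pressed with more than 18 N (contact force between coaster and the fingers above 18 N).
It fails at once if the basket is rammed against the shelf with more than 25 N (contact force between basket and riser above 25 N).
It fails at once if the coaster is lifted (height (world z) of coaster above 0.165 m).
It fails at once if the tin, mug or spray bottle is disturbed (distance of any of tin, mug, spray from where it was at the start of the episode above 0.02 m).
It also fails if it takes over 72 s, if anything falls off the work surface, if the arm or the gripper's body presses on something with over 40 N, if the wrist force passes 120 N, or if a joint passes its speed limit or range.

## Robot

A 7-joint arm with a two-finger parallel gripper is mounted at the origin on the work surface. World frame = base frame: x ahead of the robot, y to its left, z up, the work surface at z = 0. Lengths are in mm, angles in rad, forces in N, time in s.
With the tool pointing down it reaches from about 400 to 850 mm from the base axis. Payload 4.4 kg.
Tool frame: the origin (TCP) lies on the centre line of the jaws, within the pads' length; the fingertips stand 14 mm ahead of it and the grasp point (between the pads) lies 5 mm behind it; z points along the fingers, y is the line along which they close (so a half turn about z gives the same grasp; the last joint's range is limited). The gripper opens to 94 mm and grips with 3 to 60 N. Pads are 16 mm wide; open, the fingers measure 119 mm over their backs; the gripper's body (75 mm by 177 mm) begins 78 mm behind the grasp point.
Start: joints at [-1.274, 0.628, 0.038, 1.517, -0.027, 0.996, -0.02], TCP at [230.658, 607.713, 219.478] pointing down, gripper open.
Joint ranges: [-3.06, 3.06], [-0.37, 2.12], [-1.25, 1.32], [0.18, 2.47], [-1.1, 4.24], [0.23, 1.98], [-2.94, 2.94]. Speed limits (rad/s): [2.57, 2.57, 3.14, 3.14, 3.14, 3.14, 3.14].

## Interface

Orientations are given as [roll, pitch, yaw] about the fixed x, y, z axes, in that order (R = Rz(yaw) Ry(pitch) Rx(roll)).
In Python, from workcell import bot gives the robot as it stands. The module is installed in compiled form; this text tells all that it offers.
- The arm moves only by the tool drive_tool, never from a script. Its argument "plan" is a list of rows, each an object of numbers: "tx", "ty", "tz": the shift along the tool's x, y, z each as a share of 60 mm, from -1 to 1; "wx", "wy", "wz": the turn, a rotation vector about the tool's x, y, z each as a share of 2 pi rad, from -1 to 1; "grip": the opening, from -1 (shut) to 1 (fully open). A call has 1 to 10 rows; each row shifts and turns the commanded pose from where the row before left it, along the tool's axes as they then stand; what a row does not reach is not made up. A row lasts 1/8 s, in which the tool goes at most 62.5 mm and 10.7 degrees, less where a joint would pass 70% of its speed; a pose out of reach is approached as far as the arm can. A call with a number of a shift or a turn outside -1 to 1 is refused whole. A call with a gripper value outside its range is refused whole. The fingers move at their own pace and stop on an object; "force" is the grip in N (left out, the last holds). Time passes only in rows, so rows that do not move let the fingers close. It gives the time, the measured TCP pose, the force, the opening and the grip force at its end, in the units of the state.
- bot.get_obs(): the state, without advancing time (a new reading comes with each control period).
- bot.snapshot(name): name is "side" or "top"; returns the picture (400x640x3 uint8, blue, green, red); there is no depth.
- bot.camera_info(name): a dict with "intrinsics" (3x3 intrinsics, pixels), "D" ([k1, k2, p1, p2, k3] as OpenCV has them; the pictures are not rectified), "origin" and "rotation" of the camera in the world. Camera axes: x right, y up, looking along -z (the intrinsics and any distortion apply to the point x, -y, -z); pixel columns grow to the right and rows downward; lengths in mm; the calibration is good to about 2 mm. A picture is of the moment at which its call begins. camera_info takes no time and is no camera call.
- bot.finish_job(): hands the job in; it is judged then, once.
Trained networks look in the newest picture that a camera, given by its name, has taken for a name from the list of things; names that differ only in an ending like _2 or _b are one class to them, and where a whole thing is asked for, a point or a joint stands for the part that bears it (a point fixed in the world has none). Each returns a list of dicts, best first, with "confidence" (0 to 1); they miss things now and then, are a little off and sometimes report something else, mostly with a low value. They report only what shows in the picture. A call takes as long as a camera call. They do not tell look-alikes from the thing itself.
- bot.cut_out(camera, label): "pixels" (400x640 bool, what is visible of it) and "position" ([column, row] in pixels, amid what is visible of it).
- bot.landmark_of(camera, label): "position" ([column, row] in pixels: a listed point, or the origin of a listed thing).
The state is a dict: "time_s": time; "joint_pos": joint angles; "qd": joint speeds; "joint_efforts": joint torques, N m; "position": TCP position; "orientation": TCP orientation; "wrist_force": force on the tool from outside, world axes, zero at the start; "ft_torque": the same for the moment, N m; "finger_gap": finger opening in mm; "grip_force": force on a finger pad.
Only numpy, scipy, OpenCV 4.12 (cv2) and the standard library are available. Lean on these libraries where they do the work, as an engineer would, in place of code of your own. Each camera call takes 0.05 s, during which the arm holds its last target. There are 200 camera calls.

## Working session

There is one attempt and no reset: what is moved stays moved. The work goes in short steps, Python scripts to look and compute and a tool call to move; the robot and the scene stay as the last step left them, time stands still between calls to the robot, and variables do not carry over. Pictures are saved under pics/ and viewed, at most 10 in all, crops included, and the job is handed in when it is done.

Besides the shell and the picture viewer there is one more tool, called after "Request:" as name([rows], argument=value, ...), one row to a line, values as JSON. drive_tool: Moves the arm, as the interface text tells. Shift numbers are shares of 60 mm and turn numbers shares of 2 pi rad, none past 1 either way. Its arguments: {"type":"object","properties":{"plan":{"type":"array","items":{"type":"object","properties":{"tx":{"type":"number","minimum":-1,"maximum":1},"ty":{"type":"number","minimum":-1,"maximum":1},"tz":{"type":"number","minimum":-1,"maximum":1},"wx":{"type":"number","minimum":-1,"maximum":1},"wy":{"type":"number","minimum":-1,"maximum":1},"wz":{"type":"number","minimum":-1,"maximum":1},"grip":{"type":"number"}}}},"force":{"type":"number"}},"required":["plan"]}

```bash
mkdir -p pics
cat > h.py <<'E'
import numpy as np, cv2
from workcell import bot
def cam(n):
    c=bot.camera_info(n); return np.array(c["intrinsics"],float),np.array(c["D"],float),np.array(c["origin"],float),np.array(c["rotation"],float)
def ray(n,p):
    K,D,o,R=cam(n); u=cv2.undistortPoints(np.array([[p]],float),K,D)[0,0]
    d=R@np.array([u[0],-u[1],-1.]); return o,d/np.linalg.norm(d)
def at_z(n,p,z):
    o,d=ray(n,p); return o+d*(z-o[2])/d[2]
def tri(ps):
    A=np.zeros((3,3));b=np.zeros(3);L=[]
    for n,p in ps:
        o,d=ray(n,p);M=np.eye(3)-np.outer(d,d);A+=M;b+=M@o;L.append((o,M))
    x=np.linalg.solve(A,b); return x,[float(np.linalg.norm(M@(x-o))) for o,M in L]
def proj(n,P):
    K,D,o,R=cam(n); c=(np.atleast_2d(P)-o)@R; c=c*[1,-1,-1]
    return cv2.projectPoints(c,np.zeros(3),np.zeros(3),K,D)[0][:,0]
E
python3 - <<'E'
from h import *
np.set_printoptions(precision=1,suppress=True)
ims=[]
for n in("side","top"):
    im=bot.snapshot(n);ims.append(im);cv2.imwrite(f"pics/{n}0.png",im)
    K,D,o,R=cam(n);print(n,o,K[0,0],K[:2,2],D,(-R[:,2]))
    for l in["riser","coaster","basket","tin","mug","spray","panel_face","tray_edge","basket_front","basket_grip"]:
        print(l,[(round(d["confidence"],2),np.round(d["position"],1).tolist()) for d in bot.landmark_of(n,l)],[(round(d["confidence"],2),np.round(d["position"],0).tolist(),int(d["pixels"].sum())) for d in bot.cut_out(n,l)] if l in("coaster","basket","riser") else "")
print(bot.get_obs())
E
```

```text
Traceback (most recent call last):
IndexError: too many indices for array: array is 1-dimensional, but 2 were indexed
```

View pics/side0.png

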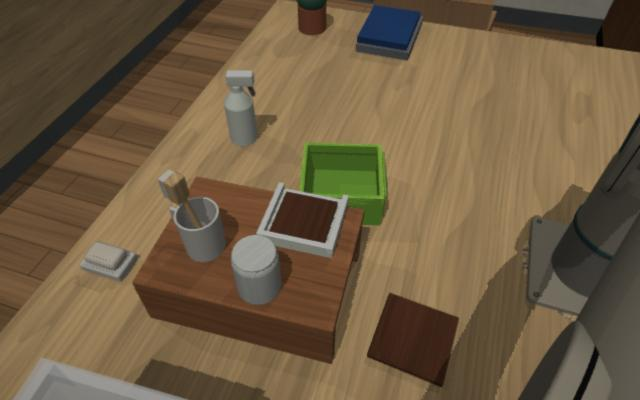

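The side view shows the tray with a coaster at about (305,218), the basket at (345,180), and a look-alike dark coaster on the table at (415,337). The tin is at (257,270), the mug at (202,230) and the spray at (240,108). The camera "rotation" isn't a matrix, so I'll check its form.

```bash
sed -i 's/^def cam(n):/from scipy.spatial.transform import Rotation as Ro\ndef rot(r):\n    r=np.array(r,float); return r if r.ndim==2 else Ro.from_euler("xyz",r).as_matrix()\ndef cam(n):/; s/np.array(c\["rotation"\],float)/rot(c["rotation"])/' h.py
python3 - <<'E'
from h import *
np.set_printoptions(precision=1,suppress=True)
for n in("side","top"):
    im=bot.snapshot(n);cv2.imwrite(f"pics/{n}0.png",im)
    print(bot.camera_info(n)["rotation"])
    K,D,o,R=cam(n);print(n,o,K[0,0],K[:2,2],D,(-R[:,2]))
    for l in["riser","coaster","basket","tin","mug","spray","panel_face","tray_edge","basket_front","basket_grip"]:
        print(l,[(round(d["confidence"],2),np.round(d["position"],1).tolist()) for d in bot.landmark_of(n,l)],[(round(d["confidence"],2),np.round(d["position"],0).tolist(),int(d["pixels"].sum())) for d in bot.cut_out(n,l)] if l in("coaster","basket","riser") else "")
print(bot.get_obs())
E
```

```text
[ 0.7  0.  -2.8]
side [313.  654.2 807.3] 483.0607223336811 [312.2 189.5] [0. 0. 0. 0. 0.] [ 0.2 -0.6 -0.7]
riser [(0.88, [294.9, 288.5])] [(0.73, [234.0, 282.0], 22483)]
coaster [(0.9, [414.0, 337.7]), (0.7, [303.3, 220.2])] [(0.9, [306.0, 216.0], 2288), (0.71, [415.0, 340.0], 5609)]
basket [(0.82, [341.7, 195.3])] [(0.69, [352.0, 175.0], 5149)]
tin [(0.59, [259.0, 287.0]), (0.22, [341.2, 143.3])] 
mug [(0.9, [205.1, 243.2])] 
spray [(0.76, [241.1, 135.9])] 
panel_face [(0.6, [241.7, 140.4])] 
tray_edge [(0.75, [312.1, 195.3]), (0.41, [259.6, 284.8])] 
basket_front [(0.67, [342.0, 212.2])] 
basket_grip [(0.68, [342.1, 144.1])] 
[ 0.1  0.  -1.6]
top [ 411.1   35.1 1094.9] 442.4682613301477 [320.5 205.6] [-0.  0.  0.  0.  0.] [ 0.1  0.  -1. ]
riser [(0.93, [259.5, 226.3]), (0.2, [325.0, 238.7])] [(0.7, [253.0, 184.0], 11524), (0.53, [367.0, 227.0], 5374)]
coaster [(0.92, [280.1, 217.3]), (0.8, [249.4, 321.7])] [(0.82, [249.0, 322.0], 2987), (0.76, [279.0, 219.0], 2090)]
basket [(0.75, [362.8, 228.2]), (0.29, [404.0, 115.1])] [(0.79, [367.0, 226.0], 5432)]
tin [(0.86, [214.8, 211.7])] 
mug [(0.86, [238.4, 153.9])] 
spray [(0.57, [403.7, 116.9])] 
panel_face [] 
tray_edge [(0.94, [312.4, 215.3])] 
basket_front [] 
basket_grip [(0.91, [395.9, 213.4])] 
{'time_s': 1.45, 'joint_pos': array([-1.3,  0.6,  0. ,  1.5, -0. ,  1. , -0. ]), 'qd': array([ 0.,  0.,  0.,  0.,  0., -0., -0.]), 'joint_efforts': array([  0. , -55. ,   1.1, -18.7,  -0.1,   0. ,   0. ]), 'position': array([230.6, 607.7, 219.5]), 'orientation': array([ 3.1, -0. ,  2.8]), 'wrist_force': array([ 0.2, -0.5, -0.1]), 'ft_torque': array([-0.,  0., -0.]), 'grip_force': 0.0, 'finger_gap': 93.70110155305429}
```

View pics/top0.png

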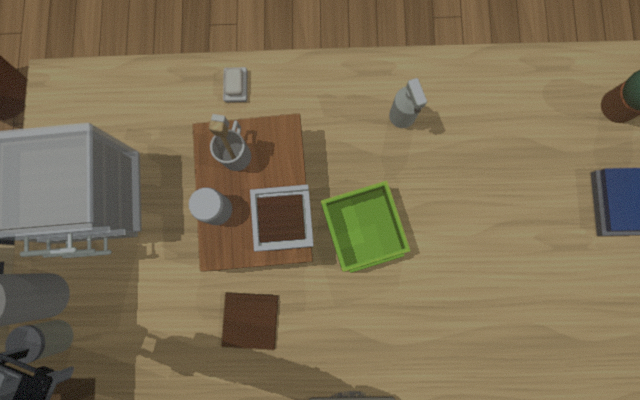

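Top view, with image right = −y and image up = +x. The coaster candidates are (280,218), in the tray on the shelf, and (249,321), loose on the table and larger. I choose (280,218) and will check it in a close crop.

Run:
```python
from h import *
np.set_printoptions(precision=1,suppress=True)
t=cv2.imread("pics/top0.png");s=cv2.imread("pics/side0.png")
cv2.imwrite("pics/topc.png",cv2.resize(t[105:275,187:413],None,fx=3.5,fy=3.5,interpolation=cv2.INTER_CUBIC))
cv2.imwrite("pics/sidec.png",cv2.resize(s[130:290,240:400],None,fx=3.7,fy=3.7,interpolation=cv2.INTER_CUBIC))
for nm,a,b in(("tray_edge",(312.1,195.3),(312.4,215.3)),("grip",(342.1,144.1),(395.9,213.4)),("basket",(341.7,195.3),(362.8,228.2)),("coaster",(303.3,220.2),(280.1,217.3)),("decoy",(414,337.7),(249.4,321.7)),("riser",(294.9,288.5),(259.5,226.3)),("tin",(259,287),(214.8,211.7)),("mug",(205.1,243.2),(238.4,153.9)),("spray",(241.1,135.9),(403.7,116.9))):
    print(nm,*tri([("side",a),("top",b)]))
```

```text
tray_edge [523.2  81.1 118.7] [0.8579844231240956, 0.8579844231241227]
grip [ 523.8 -109.1   86. ] [2.4502353605153373, 2.450235360515465]
basket [499.4 -38.1   0.5] [1.607389857951365, 1.6073898579512427]
coaster [517.2 151.4 129.3] [1.1251796222389547, 1.1251796222390644]
decoy [280.6 242.9   5.8] [0.662080563452353, 0.6620805634523589]
riser [511.5 218.4   4.2] [0.6578069157472091, 0.6578069157471191]
tin [536.6 299.1 123.5] [1.8827417177407089, 1.8827417177407098]
mug [665.7 246.9 119. ] [1.0917640996234963, 1.0917640996234232]
spray [ 789.9 -150.    -0.7] [5.813156433138399, 5.813156433138376]
```

View pics/topc.png

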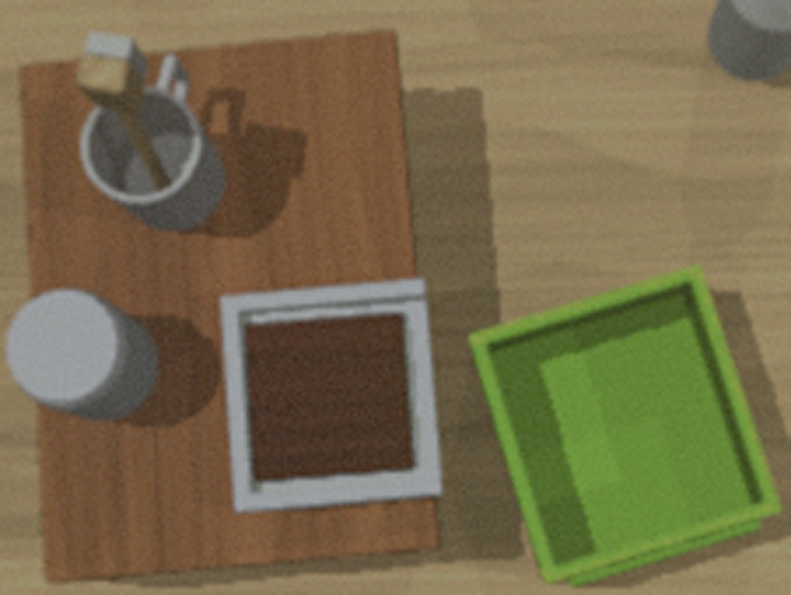

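View pics/sidec.png

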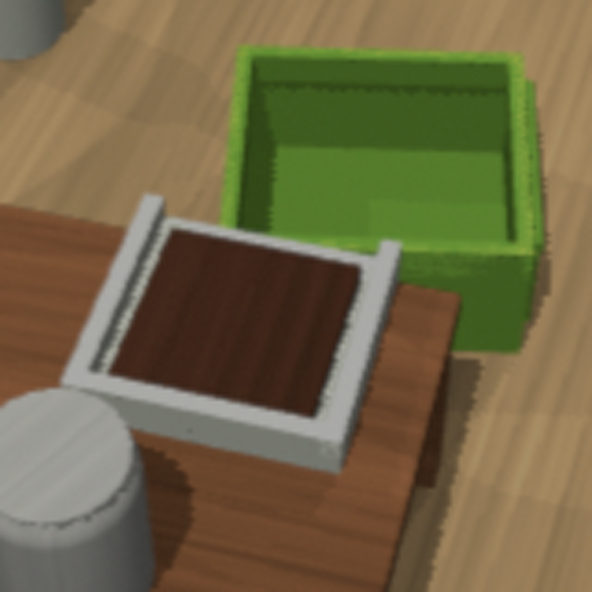

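The crops confirm the choice: a 100 mm coaster in the three-sided tray, with its open end facing the basket. The basket flap is on the robot side. Next I fit the shelf, tray and basket poses to the corners in both views.

```bash
cat > fit.py <<'E'
from h import *
from scipy.optimize import least_squares
np.set_printoptions(precision=3,suppress=True)
T=lambda c:("top",(187+(c[0]+.5)/3.5-.5,105+(c[1]+.5)/3.5-.5))
S=lambda c:("side",(240+(c[0]+.5)/3.7-.5,130+(c[1]+.5)/3.7-.5))
B=[((240,125,0),T((22,66))),((240,-125,0),T((396,31))),((-100,-125,0),T((438,548))),((-100,125,0),T((47,580))),((-100,-125,0),S((460,296)))]
W=[((67,-130,24),T((425,281))),((-67,-130,24),T((441,494))),((67,-3,24),T((221,296))),((-67,-3,24),T((236,511))),((67,-130,24),S((145,197))),((-67,-130,24),S((402,246))),((-67,-3,24),S((340,440))),((67,-3,24),S((63,382)))]
G=[((85,80,85),T((470,340))),((85,-80,85),T((697,266))),((-85,-80,85),T((778,511))),((-85,80,85),T((545,582))),((85,-80,85),S((238,48))),((-85,-80,85),S((522,52)))]
def res(P,obs): return np.concatenate([proj(n,p)[0]-np.array(q) for p,(_,(n,q)) in zip(P,obs)])
def pl(v,L,z): 
    c,s=np.cos(v[2]),np.sin(v[2]); return [np.array([v[0]+c*l[0]-s*l[1],v[1]+s*l[0]+c*l[1],z(l)]) for l in L]
f=lambda v:np.concatenate([res(pl(v,[b[0] for b in B],lambda l:v[4]),B),res(pl(v,[b[0] for b in W],lambda l:v[3]+24+v[5]*(l[1]+66)),W)])
r=least_squares(f,[511,218,0.08,120,120,0]);v=r.x;print("riser",v,"res",r.fun.reshape(-1,2))
pr=v
g=lambda v:res(pl(v,[b[0] for b in G],lambda l:v[3]),G)
r=least_squares(g,[499,-38,.3,85]);print("basket",r.x,"res",r.fun.reshape(-1,2))
for nm,l in(("panel_face",(0,-105,0)),("tray_edge",(0,-130,0)),("coaster",(0,-63,0)),("goal basket",(0,-185,0)),("goal grip",(0,-265+4.5,0))): print(nm,pl(pr,[l],lambda l:0)[0])
print("grip",pl(r.x,[(0,-75.5,0)],lambda l:0)[0])
print(bot.get_obs()["orientation"],bot.get_obs()["position"])
E
python3 fit.py
```

```text
riser [512.091 213.978   0.067 119.169 116.491   0.053] res [[-0.086 -0.144]
 [ 0.342 -0.368]
 [ 0.679  0.18 ]
 [-0.113  0.775]
 [ 0.46   0.274]
 [-0.218 -0.191]
 [ 0.325 -0.06 ]
 [ 0.095  0.223]
 [-0.163  0.114]
 [ 0.076 -0.112]
 [-0.161  0.139]
 [ 0.086  0.499]
 [-1.09  -0.35 ]]
basket [500.034 -36.323   0.283  84.341] res [[-0.848 -0.893]
 [ 0.278 -0.346]
 [ 0.908  0.071]
 [ 0.054  1.015]
 [-0.201 -0.169]
 [ 0.13   0.737]]
panel_face [519.16  109.217   0.   ]
tray_edge [520.843  84.273   0.   ]
coaster [516.332 151.121   0.   ]
goal basket [524.546  29.398   0.   ]
goal grip [529.629 -45.931   0.   ]
grip [ 521.084 -108.829    0.   ]
[ 3.142 -0.     2.779] [230.65  607.738 219.501]
```

```bash
cat > plan.py <<'E'
import sys; from h import *
# plan.py x y z yaw n : rows from the present pose straight to the target
def rows(x,y,z,yaw,n,p=None,R=None):
    o=bot.get_obs(); p=np.array(o["position"]) if p is None else p; R=rot(o["orientation"]) if R is None else R
    G=Ro.from_euler("xyz",[np.pi,0,yaw]).as_matrix(); w=Ro.from_matrix(R.T@G).as_rotvec()/n; d=(np.array([x,y,z])-p)/n
    for i in range(n):
        print(np.round(R.T@d/60,3).tolist(),np.round(w/2/np.pi,4).tolist()); R=R@Ro.from_rotvec(w).as_matrix(); p=p+d
    return p,R
if __name__=="__main__":
    a=[float(v) for v in sys.argv[1:]]; p=R=None
    while a: p,R=rows(*a[:4],int(a[4]),p,R); a=a[5:]; print()
E
python3 plan.py 240 590 300 2.6 2 519 -108 300 0.283 16
```

```text
[-0.125, -0.11, -0.671] [0.0, -0.0, 0.0142]
[-0.135, -0.099, -0.671] [0.0, -0.0, 0.0142]

[-0.624, -0.473, -0.0] [-0.0, -0.0, 0.023]
[-0.686, -0.378, -0.0] [-0.0, -0.0, 0.023]
[-0.733, -0.275, -0.0] [-0.0, -0.0, 0.023]
[-0.765, -0.167, -0.0] [-0.0, -0.0, 0.023]
[-0.781, -0.055, -0.0] [-0.0, -0.0, 0.023]
[-0.781, 0.059, 0.0] [-0.0, -0.0, 0.023]
[-0.764, 0.171, 0.0] [-0.0, -0.0, 0.023]
[-0.732, 0.279, 0.0] [-0.0, -0.0, 0.023]
[-0.684, 0.382, 0.0] [-0.0, -0.0, 0.023]
[-0.621, 0.477, 0.0] [-0.0, -0.0, 0.023]
[-0.546, 0.561, 0.0] [-0.0, -0.0, 0.023]
[-0.459, 0.634, 0.0] [-0.0, -0.0, 0.023]
[-0.363, 0.694, 0.0] [-0.0, -0.0, 0.023]
[-0.259, 0.739, 0.0] [-0.0, -0.0, 0.023]
[-0.15, 0.769, 0.0] [-0.0, -0.0, 0.023]
[-0.037, 0.782, 0.0] [-0.0, -0.0, 0.023]
```

Request:
drive_tool([
  {"tx": -0.13, "ty": -0.11, "tz": -0.67, "wz": 0.014, "grip": 1},
  {"tx": -0.13, "ty": -0.1, "tz": -0.67, "wz": 0.014},
  {"tx": -0.62, "ty": -0.47, "wz": 0.023},
  {"tx": -0.69, "ty": -0.38, "wz": 0.023},
  {"tx": -0.73, "ty": -0.28, "wz": 0.023},
  {"tx": -0.77, "ty": -0.17, "wz": 0.023},
  {"tx": -0.78, "ty": -0.05, "wz": 0.023},
  {"tx": -0.78, "ty": 0.06, "wz": 0.023},
], force=20)

```text
validation failed for argument at $.pl...
```

```bash
python3 plan.py 519 -108 300 0.283 10
```

```text
[-0.873, -0.945, -0.134] [-0.0, -0.0, 0.0397]
[-1.079, -0.7, -0.134] [-0.0, -0.0, 0.0397]
[-1.218, -0.412, -0.134] [-0.0, -0.0, 0.0397]
[-1.282, -0.098, -0.134] [-0.0, -0.0, 0.0397]
[-1.267, 0.222, -0.134] [-0.0, -0.0, 0.0397]
[-1.173, 0.528, -0.134] [-0.0, -0.0, 0.0397]
[-1.006, 0.801, -0.134] [-0.0, -0.0, 0.0397]
[-0.777, 1.025, -0.134] [-0.0, -0.0, 0.0397]
[-0.5, 1.185, -0.134] [-0.0, -0.0, 0.0397]
[-0.192, 1.272, -0.134] [-0.0, -0.0, 0.0397]
```

The call was refused before any motion. The likely cause is missing fields, so I'll fill in every field.

Request:
drive_tool([
  {"tx": -0.13, "ty": -0.11, "tz": -0.67, "wx": 0, "wy": 0, "wz": 0.014, "grip": 1},
  {"tx": -0.13, "ty": -0.1, "tz": -0.67, "wx": 0, "wy": 0, "wz": 0.014, "grip": 1},
  {"tx": -0.62, "ty": -0.47, "tz": 0, "wx": 0, "wy": 0, "wz": 0.023, "grip": 1},
  {"tx": -0.69, "ty": -0.38, "tz": 0, "wx": 0, "wy": 0, "wz": 0.023, "grip": 1},
  {"tx": -0.73, "ty": -0.28, "tz": 0, "wx": 0, "wy": 0, "wz": 0.023, "grip": 1},
  {"tx": -0.77, "ty": -0.17, "tz": 0, "wx": 0, "wy": 0, "wz": 0.023, "grip": 1},
  {"tx": -0.78, "ty": -0.05, "tz": 0, "wx": 0, "wy": 0, "wz": 0.023, "grip": 1},
  {"tx": -0.78, "ty": 0.06, "tz": 0, "wx": 0, "wy": 0, "wz": 0.023, "grip": 1},
], force=20)

```text
time_s: 2.45
position: [346.0, 327.1, 300.1]
orientation: [3.141, -0.001, 1.731]
wrist_force: [0.4, -0.6, 0.1]
finger_gap: 93.9
grip_force: 0.0
```

```bash
python3 plan.py 519 -108 300 0.283 10
```

```text
[-0.762, 0.169, -0.0] [-0.0, -0.0, 0.023]
[-0.73, 0.277, -0.0] [-0.0, -0.0, 0.023]
[-0.682, 0.379, -0.0] [-0.0, -0.0, 0.023]
[-0.62, 0.474, 0.0] [-0.0, -0.0, 0.023]
[-0.545, 0.558, 0.0] [-0.0, -0.0, 0.023]
[-0.459, 0.631, 0.0] [-0.0, -0.0, 0.023]
[-0.363, 0.691, 0.0] [-0.0, -0.0, 0.023]
[-0.26, 0.736, 0.0] [-0.0, -0.0, 0.023]
[-0.151, 0.766, 0.0] [-0.0, -0.0, 0.023]
[-0.039, 0.779, 0.0] [-0.0, -0.0, 0.023]
```

Request:
drive_tool([
  {"tx": -0.76, "ty": 0.17, "tz": 0, "wx": 0, "wy": 0, "wz": 0.023, "grip": 1},
  {"tx": -0.73, "ty": 0.28, "tz": 0, "wx": 0, "wy": 0, "wz": 0.023, "grip": 1},
  {"tx": -0.68, "ty": 0.38, "tz": 0, "wx": 0, "wy": 0, "wz": 0.023, "grip": 1},
  {"tx": -0.62, "ty": 0.47, "tz": 0, "wx": 0, "wy": 0, "wz": 0.023, "grip": 1},
  {"tx": -0.55, "ty": 0.56, "tz": 0, "wx": 0, "wy": 0, "wz": 0.023, "grip": 1},
  {"tx": -0.46, "ty": 0.63, "tz": 0, "wx": 0, "wy": 0, "wz": 0.023, "grip": 1},
  {"tx": -0.36, "ty": 0.69, "tz": 0, "wx": 0, "wy": 0, "wz": 0.023, "grip": 1},
  {"tx": -0.26, "ty": 0.74, "tz": 0, "wx": 0, "wy": 0, "wz": 0.023, "grip": 1},
  {"tx": -0.15, "ty": 0.77, "tz": 0, "wx": 0, "wy": 0, "wz": 0.023, "grip": 1},
  {"tx": -0.04, "ty": 0.78, "tz": 0, "wx": 0, "wy": 0, "wz": 0.023, "grip": 1},
])

```text
time_s: 3.7
position: [522.1, -107.1, 300.0]
orientation: [-3.141, -0.001, 0.287]
wrist_force: [1.1, 0.5, -1.3]
finger_gap: 94.4
grip_force: 0.0
```

```bash
python3 plan.py 521 -109 95 0.283 5
python3 - <<'E'
from h import *
print(bot.get_obs()["joint_pos"])
E
```

```text
[-0.006, 0.005, 0.683] [-0.0, -0.0, 0.0001]
[-0.006, 0.005, 0.683] [-0.0, -0.0, 0.0001]
[-0.005, 0.005, 0.683] [-0.0, -0.0, 0.0001]
[-0.005, 0.005, 0.683] [-0.0, -0.0, 0.0001]
[-0.005, 0.005, 0.683] [-0.0, -0.0, 0.0001]

[-0.3828868   0.4701436   0.80648429  1.74863522 -0.37942049  1.08543244
 -0.73430075]
```

Request:
drive_tool([
  {"tx": -0.01, "ty": 0.02, "tz": 0.75, "wx": 0, "wy": 0, "wz": 0, "grip": 1},
  {"tx": -0.01, "ty": 0.01, "tz": 0.75, "wx": 0, "wy": 0, "wz": 0, "grip": 1},
  {"tx": 0, "ty": 0, "tz": 0.75, "wx": 0, "wy": 0, "wz": 0, "grip": 1},
  {"tx": 0, "ty": 0, "tz": 0.75, "wx": 0, "wy": 0, "wz": 0, "grip": 1},
  {"tx": 0, "ty": 0, "tz": 0.5, "wx": 0, "wy": 0, "wz": 0, "grip": 1},
  {"tx": 0, "ty": 0, "tz": 0.25, "wx": 0, "wy": 0, "wz": 0, "grip": 1},
])

```text
time_s: 4.45
position: [520.2, -107.7, 73.4]
orientation: [-3.141, 0.002, 0.291]
wrist_force: [-0.5, -0.5, 0.6]
finger_gap: 94.4
grip_force: 0.0
```

Run:
```python
from h import *
im=bot.snapshot("top");cv2.imwrite("pics/t1.png",im)
c=cv2.resize(im[105:305,287:487],None,fx=2.5,fy=2.5,interpolation=cv2.INTER_CUBIC)
s=bot.snapshot("side");c2=cv2.resize(s[60:260,230:430],None,fx=2.5,fy=2.5,interpolation=cv2.INTER_CUBIC)
cv2.imwrite("pics/t1c.png",cv2.resize(np.hstack([c,c2]),(800,400)))
```

```text
(no output)
```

View pics/t1c.png

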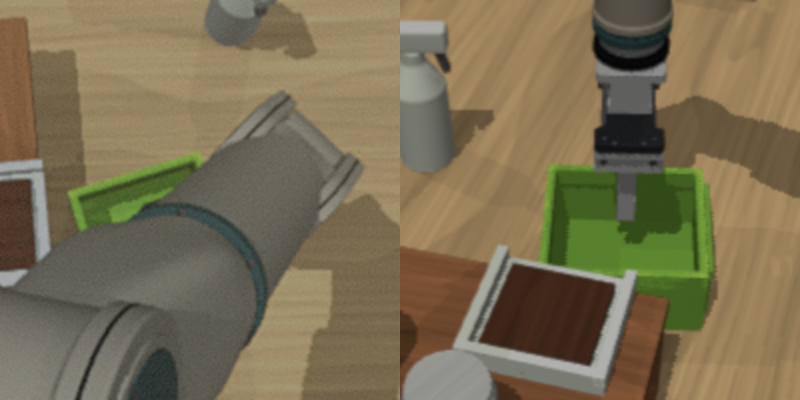

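The side half of the picture shows the inner finger inside the −y wall at about (627,205), near the middle of the rim. Closing.

Request:
drive_tool([
  {"tx": 0, "ty": 0, "tz": 0, "wx": 0, "wy": 0, "wz": 0, "grip": -1},
  {"tx": 0, "ty": 0, "tz": 0, "wx": 0, "wy": 0, "wz": 0, "grip": -1},
  {"tx": 0, "ty": 0, "tz": 0, "wx": 0, "wy": 0, "wz": 0, "grip": -1},
  {"tx": 0, "ty": 0, "tz": 0, "wx": 0, "wy": 0, "wz": 0, "grip": -1},
  {"tx": 0, "ty": 0, "tz": 0, "wx": 0, "wy": 0, "wz": 0, "grip": -1},
  {"tx": 0, "ty": 0, "tz": 0, "wx": 0, "wy": 0, "wz": 0, "grip": -1},
], force=20)

```text
time_s: 5.3
position: [520.8, -108.0, 74.9]
orientation: [-3.142, 0.0, 0.291]
wrist_force: [-0.2, -0.4, -0.2]
finger_gap: 37.2
grip_force: 0.0
```

```bash
python3 plan.py 529 -62 73.4 0.067 10
```

```text
[0.035, -0.07, 0.002] [0.0, 0.0, 0.0036]
[0.034, -0.07, 0.002] [0.0, 0.0, 0.0036]
[0.032, -0.071, 0.002] [0.0, 0.0, 0.0036]
[0.03, -0.072, 0.002] [0.0, 0.0, 0.0036]
[0.029, -0.072, 0.002] [0.0, 0.0, 0.0036]
[0.027, -0.073, 0.002] [0.0, 0.0, 0.0036]
[0.026, -0.074, 0.002] [0.0, 0.0, 0.0036]
[0.024, -0.074, 0.002] [0.0, 0.0, 0.0036]
[0.022, -0.075, 0.002] [0.0, 0.0, 0.0036]
[0.021, -0.075, 0.002] [0.0, 0.0, 0.0036]
```

Request:
drive_tool([
  {"tx": 0, "ty": 0, "tz": 0, "wx": 0, "wy": 0, "wz": 0, "grip": -1},
  {"tx": 0, "ty": 0, "tz": 0, "wx": 0, "wy": 0, "wz": 0, "grip": -1},
  {"tx": 0, "ty": 0, "tz": 0, "wx": 0, "wy": 0, "wz": 0, "grip": -1},
  {"tx": 0, "ty": 0, "tz": 0, "wx": 0, "wy": 0, "wz": 0, "grip": -1},
  {"tx": 0, "ty": 0, "tz": 0, "wx": 0, "wy": 0, "wz": 0, "grip": -1},
], force=20)

```text
time_s: 5.92
position: [521.1, -108.3, 74.9]
orientation: [3.141, -0.0, 0.29]
wrist_force: [1.1, -0.9, -1.9]
finger_gap: 9.0
grip_force: 20.0
```

```bash
python3 plan.py 530.3 -56 75 0.067 10
```

```text
[0.04, -0.079, -0.0] [0.0, -0.0, 0.0036]
[0.038, -0.08, -0.0] [0.0, -0.0, 0.0036]
[0.036, -0.081, -0.0] [0.0, -0.0, 0.0036]
[0.034, -0.082, -0.0] [0.0, -0.0, 0.0036]
[0.032, -0.082, -0.0] [0.0, -0.0, 0.0036]
[0.031, -0.083, -0.0] [0.0, -0.0, 0.0036]
[0.029, -0.084, -0.0] [0.0, -0.0, 0.0036]
[0.027, -0.084, -0.0] [0.0, -0.0, 0.0036]
[0.025, -0.085, -0.0] [0.0, -0.0, 0.0036]
[0.023, -0.085, -0.0] [0.0, -0.0, 0.0036]
```

Request:
drive_tool([
  {"tx": 0.04, "ty": -0.079, "tz": 0, "wx": 0, "wy": 0, "wz": 0.0036, "grip": -1},
  {"tx": 0.038, "ty": -0.08, "tz": 0, "wx": 0, "wy": 0, "wz": 0.0036, "grip": -1},
  {"tx": 0.036, "ty": -0.08, "tz": 0, "wx": 0, "wy": 0, "wz": 0.0036, "grip": -1},
  {"tx": 0.034, "ty": -0.082, "tz": 0, "wx": 0, "wy": 0, "wz": 0.0036, "grip": -1},
  {"tx": 0.032, "ty": -0.082, "tz": 0, "wx": 0, "wy": 0, "wz": 0.0036, "grip": -1},
  {"tx": 0.03, "ty": -0.083, "tz": 0, "wx": 0, "wy": 0, "wz": 0.0036, "grip": -1},
  {"tx": 0.03, "ty": -0.084, "tz": 0, "wx": 0, "wy": 0, "wz": 0.0036, "grip": -1},
  {"tx": 0.027, "ty": -0.084, "tz": 0, "wx": 0, "wy": 0, "wz": 0.0036, "grip": -1},
  {"tx": 0.025, "ty": -0.085, "tz": 0, "wx": 0, "wy": 0, "wz": 0.0036, "grip": -1},
  {"tx": 0.023, "ty": -0.085, "tz": 0, "wx": 0, "wy": 0, "wz": 0.0036, "grip": -1},
])

```text
time_s: 7.18
position: [530.1, -55.4, 74.8]
orientation: [-3.142, 0.0, 0.063]
wrist_force: [-1.2, -2.9, -0.8]
finger_gap: 8.9
grip_force: 20.0
```

```bash
python3 plan.py 529.6 -47 75 0.067 6
python3 - <<'E'
from h import *
s=bot.snapshot("side");cv2.imwrite("pics/s2.png",s)
cv2.imwrite("pics/s2c.png",cv2.resize(s[110:250,230:410],None,fx=4,fy=4,interpolation=cv2.INTER_CUBIC))
E
```

```text
[0.0, -0.023, -0.0] [-0.0, 0.0, -0.0001]
[0.0, -0.023, -0.0] [-0.0, 0.0, -0.0001]
[0.0, -0.023, -0.0] [-0.0, 0.0, -0.0001]
[0.0, -0.023, -0.0] [-0.0, 0.0, -0.0001]
[0.0, -0.023, -0.0] [-0.0, 0.0, -0.0001]
[0.0, -0.023, -0.0] [-0.0, 0.0, -0.0001]
```

View pics/s2c.png

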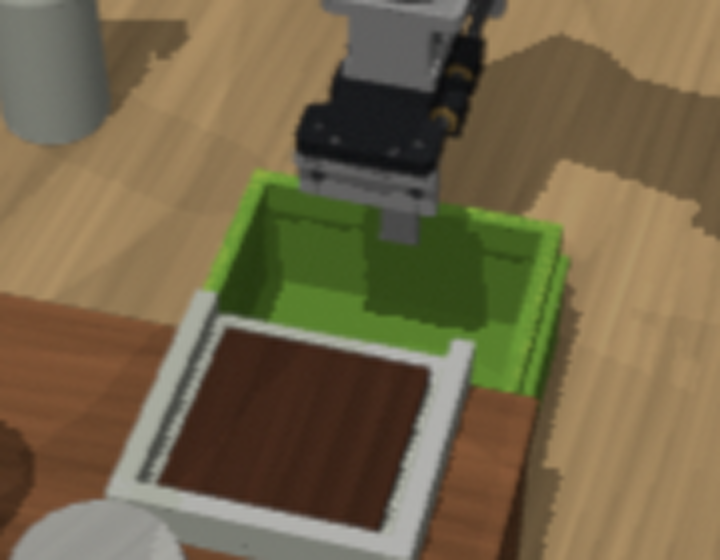

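The basket is square and held, with its far rim corners at crop (256,172) and (561,228). I'll lower the grip to 10 N so the fingers slip before it can ram the shelf, then creep in.

Request:
drive_tool([
  {"tx": 0, "ty": -0.02, "tz": 0, "wx": 0, "wy": 0, "wz": 0, "grip": -1},
  {"tx": 0, "ty": -0.02, "tz": 0, "wx": 0, "wy": 0, "wz": 0, "grip": -1},
  {"tx": 0, "ty": -0.02, "tz": 0, "wx": 0, "wy": 0, "wz": 0, "grip": -1},
  {"tx": 0, "ty": -0.02, "tz": 0, "wx": 0, "wy": 0, "wz": 0, "grip": -1},
  {"tx": 0, "ty": -0.02, "tz": 0, "wx": 0, "wy": 0, "wz": 0, "grip": -1},
], force=10)

```text
time_s: 7.85
position: [529.7, -49.7, 74.8]
orientation: [-3.141, -0.0, 0.064]
wrist_force: [0.5, -1.7, -1.8]
finger_gap: 9.3
grip_force: 10.0
```

Run:
```python
from h import *
np.set_printoptions(precision=1,suppress=True)
for nm,c in(("L",(256,172)),("R",(561,228))):
    P=at_z("side",(230+(c[0]+.5)/4-.5,110+(c[1]+.5)/4-.5),85)
    c_,s_=np.cos(.067),np.sin(.067); d=P[:2]-[512.1,214]; print(nm,P,"in riser",c_*d[0]+s_*d[1],-s_*d[0]+c_*d[1])
```

```text
L [613.4 -51.   85. ] in riser 83.33126776882193 -271.20106047601604
R [445.8 -61.8  85. ] in riser -84.59378997114901 -270.74179825497123
```

Request:
drive_tool([
  {"tx": 0, "ty": -0.015, "tz": 0, "wx": 0, "wy": 0, "wz": 0, "grip": -1},
  {"tx": 0, "ty": -0.015, "tz": 0, "wx": 0, "wy": 0, "wz": 0, "grip": -1},
])

```text
time_s: 8.1
position: [529.6, -47.9, 74.9]
orientation: [-3.142, -0.0, 0.064]
wrist_force: [1.0, -2.0, -2.3]
finger_gap: 8.7
grip_force: 10.0
```

Request:
drive_tool([
  {"tx": 0, "ty": -0.015, "tz": 0, "wx": 0, "wy": 0, "wz": 0, "grip": -1},
  {"tx": 0, "ty": -0.015, "tz": 0, "wx": 0, "wy": 0, "wz": 0, "grip": -1},
])

```text
time_s: 8.35
position: [529.7, -46.6, 74.9]
orientation: [3.141, -0.001, 0.064]
wrist_force: [1.6, -3.0, -1.8]
finger_gap: 8.9
grip_force: 10.0
```

Request:
drive_tool([
  {"tx": 0, "ty": -0.015, "tz": 0, "wx": 0, "wy": 0, "wz": 0, "grip": -1},
  {"tx": 0, "ty": -0.015, "tz": 0, "wx": 0, "wy": 0, "wz": 0, "grip": -1},
])

```text
time_s: 8.6
position: [530.5, -46.2, 75.2]
orientation: [3.138, -0.002, 0.064]
wrist_force: [0.9, -6.5, -1.1]
finger_gap: 9.0
grip_force: 10.0
```

Request:
drive_tool([
  {"tx": 0, "ty": -0.015, "tz": 0, "wx": 0, "wy": 0, "wz": 0, "grip": -1},
])

```text
time_s: 8.72
position: [530.6, -46.1, 75.3]
orientation: [3.137, -0.003, 0.064]
wrist_force: [2.7, -7.4, -2.6]
finger_gap: 9.0
grip_force: 10.0
```

Contact is made: the position has stalled and the force is rising gently. I'll hold, then ease off and release.

Request:
drive_tool([
  {"tx": 0, "ty": 0, "tz": 0, "wx": 0, "wy": 0, "wz": 0, "grip": -1},
  {"tx": 0, "ty": 0.01, "tz": 0, "wx": 0, "wy": 0, "wz": 0, "grip": -1},
  {"tx": 0, "ty": 0, "tz": 0, "wx": 0, "wy": 0, "wz": 0, "grip": -0.4},
  {"tx": 0, "ty": 0, "tz": 0, "wx": 0, "wy": 0, "wz": 0, "grip": -0.4},
  {"tx": 0, "ty": 0, "tz": 0, "wx": 0, "wy": 0, "wz": 0, "grip": -0.4},
  {"tx": 0, "ty": 0, "tz": -0.4, "wx": 0, "wy": 0, "wz": 0, "grip": -0.4},
  {"tx": 0, "ty": 0, "tz": -0.7, "wx": 0, "wy": 0, "wz": 0, "grip": -0.4},
  {"tx": 0, "ty": 0, "tz": -0.7, "wx": 0, "wy": 0, "wz": 0, "grip": -1},
  {"tx": 0, "ty": 0, "tz": -0.7, "wx": 0, "wy": 0, "wz": 0, "grip": -1},
])

```text
time_s: 9.85
position: [528.8, -43.5, 226.1]
orientation: [-3.141, 0.001, 0.065]
wrist_force: [0.6, -0.3, -0.3]
finger_gap: 12.1
grip_force: 0.0
```

```bash
python3 - <<'E'
from h import *
np.set_printoptions(precision=1,suppress=True)
s=bot.snapshot("side");cv2.imwrite("pics/s3.png",s)
cv2.imwrite("pics/s3c.png",cv2.resize(s[120:260,230:410],None,fx=4,fy=4,interpolation=cv2.INTER_CUBIC))
for n in("coaster","basket_grip"): print(n,[(round(d["confidence"],2),np.round(d["position"],1).tolist()) for d in bot.landmark_of("side",n)])
E
python3 plan.py 516.5 149 200 0.064 5
```

```text
coaster [(0.71, [305.4, 220.0])]
basket_grip [(0.77, [328.5, 163.3])]
[-0.005, -0.644, 0.089] [-0.0, -0.0001, 0.0]
[-0.005, -0.644, 0.089] [-0.0, -0.0001, 0.0]
[-0.005, -0.644, 0.089] [-0.0, -0.0001, 0.0]
[-0.005, -0.644, 0.089] [-0.0, -0.0001, 0.0]
[-0.005, -0.644, 0.089] [-0.0, -0.0001, 0.0]
```

View pics/s3c.png

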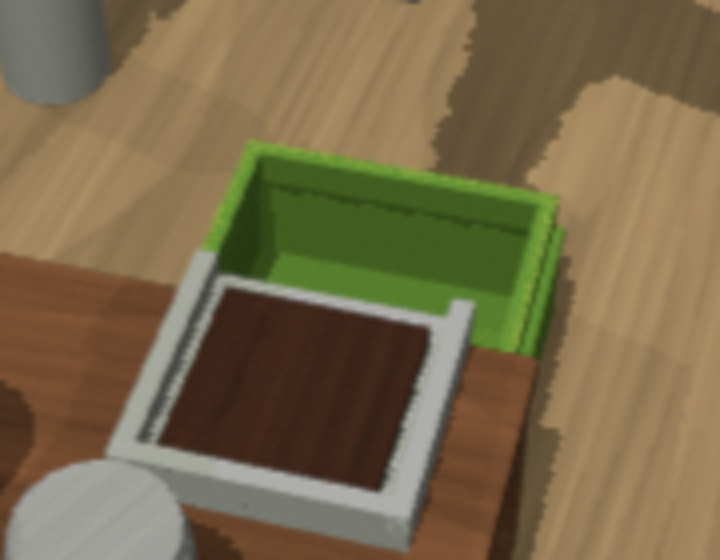

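The basket is square against the foot and the tray and coaster are untouched. Next I move above the coaster, 12 mm behind its middle so it stays flat until its middle has passed the edge.

```bash
python3 - <<'E'
from h import *
for nm,c in(("L",(250,142)),("R",(557,199))):
    P=at_z("side",(230+(c[0]+.5)/4-.5,120+(c[1]+.5)/4-.5),85)
    c_,s_=np.cos(.067),np.sin(.067); d=P[:2]-[512.1,214]; print(nm,P,"in riser",c_*d[0]+s_*d[1],-s_*d[0]+c_*d[1])
E
python3 plan.py 515.6 163 200 0.067 5 515.6 163 162 0.067 3
```

```text
L [613.69655029 -42.65151848  85.        ] in riser 84.18581271553956 -262.8775568749802
R [445.7301317  -53.26318134  85.        ] in riser -84.11419586087956 -262.2200785052689
[-0.005, -0.691, 0.089] [-0.0, -0.0001, -0.0001]
[-0.004, -0.691, 0.089] [-0.0, -0.0001, -0.0001]
[-0.004, -0.691, 0.089] [-0.0, -0.0001, -0.0001]
[-0.004, -0.691, 0.089] [-0.0, -0.0001, -0.0001]
[-0.003, -0.691, 0.089] [-0.0, -0.0001, -0.0001]

[0.0, 0.0, 0.211] [0.0, 0.0, -0.0]
[0.0, 0.0, 0.211] [0.0, 0.0, -0.0]
[0.0, 0.0, 0.211] [0.0, 0.0, -0.0]
```

Request:
drive_tool([
  {"tx": 0, "ty": -0.69, "tz": 0.09, "wx": 0, "wy": 0, "wz": 0, "grip": -1},
  {"tx": 0, "ty": -0.69, "tz": 0.09, "wx": 0, "wy": 0, "wz": 0, "grip": -1},
  {"tx": 0, "ty": -0.69, "tz": 0.09, "wx": 0, "wy": 0, "wz": 0, "grip": -1},
  {"tx": 0, "ty": -0.69, "tz": 0.09, "wx": 0, "wy": 0, "wz": 0, "grip": -1},
  {"tx": 0, "ty": -0.69, "tz": 0.09, "wx": 0, "wy": 0, "wz": 0, "grip": -1},
  {"tx": 0, "ty": 0, "tz": 0.21, "wx": 0, "wy": 0, "wz": 0, "grip": -1},
  {"tx": 0, "ty": 0, "tz": 0.21, "wx": 0, "wy": 0, "wz": 0, "grip": -1},
  {"tx": 0, "ty": 0, "tz": 0.21, "wx": 0, "wy": 0, "wz": 0, "grip": -1},
  {"tx": 0, "ty": 0, "tz": 0, "wx": 0, "wy": 0, "wz": 0, "grip": -1},
], force=20)

```text
time_s: 11.12
position: [515.3, 161.1, 159.0]
orientation: [3.141, 0.002, 0.062]
wrist_force: [-0.7, -0.2, -0.4]
finger_gap: 0.7
grip_force: 0.0
```

Request:
drive_tool([
  {"tx": 0, "ty": 0, "tz": 0.015, "wx": 0, "wy": 0, "wz": 0, "grip": -1},
  {"tx": 0, "ty": 0, "tz": 0.015, "wx": 0, "wy": 0, "wz": 0, "grip": -1},
  {"tx": 0, "ty": 0, "tz": 0.015, "wx": 0, "wy": 0, "wz": 0, "grip": -1},
])

```text
time_s: 11.5
position: [516.2, 162.5, 157.7]
orientation: [-3.141, -0.001, 0.064]
wrist_force: [-0.4, -0.8, -0.2]
finger_gap: 0.1
grip_force: 0.0
```

Request:
drive_tool([
  {"tx": 0, "ty": 0, "tz": 0.01, "wx": 0, "wy": 0, "wz": 0, "grip": -1},
  {"tx": 0, "ty": 0, "tz": 0.01, "wx": 0, "wy": 0, "wz": 0, "grip": -1},
])

```text
time_s: 11.75
position: [516.0, 162.5, 156.2]
orientation: [-3.142, -0.0, 0.065]
wrist_force: [0.2, 0.2, 0.5]
finger_gap: 0.3
grip_force: 0.0
```

Request:
drive_tool([
  {"tx": 0, "ty": 0, "tz": 0.01, "wx": 0, "wy": 0, "wz": 0, "grip": -1},
])

```text
time_s: 11.88
position: [516.0, 162.5, 155.6]
orientation: [-3.142, -0.0, 0.065]
wrist_force: [0.1, -0.6, 0.7]
finger_gap: 0.5
grip_force: 0.0
```

Request:
drive_tool([
  {"tx": 0, "ty": 0, "tz": 0.01, "wx": 0, "wy": 0, "wz": 0, "grip": -1},
])

```text
time_s: 12.0
position: [516.0, 162.5, 154.9]
orientation: [3.142, 0.0, 0.064]
wrist_force: [-1.0, -0.3, 0.9]
finger_gap: 0.7
grip_force: 0.0
```

Request:
drive_tool([
  {"tx": 0, "ty": 0, "tz": 0.01, "wx": 0, "wy": 0, "wz": 0, "grip": -1},
])

```text
time_s: 12.12
position: [516.0, 162.5, 154.6]
orientation: [-3.141, 0.0, 0.065]
wrist_force: [-1.3, -0.1, 6.6]
finger_gap: 0.5
grip_force: 3.0
```

Request:
drive_tool([
  {"tx": 0, "ty": 0, "tz": 0.01, "wx": 0, "wy": 0, "wz": 0, "grip": -1},
])

```text
time_s: 12.25
position: [516.1, 162.5, 154.5]
orientation: [-3.141, -0.0, 0.064]
wrist_force: [-2.1, 0.2, 11.1]
finger_gap: 0.1
grip_force: 5.6
```

Pressing at 11 N. Now I drag toward −y along the estimated 3° down-slope, checking the force as I go.

Request:
drive_tool([
  {"tx": 0, "ty": 0.03, "tz": 0.0015, "wx": 0, "wy": 0, "wz": 0, "grip": -1},
  {"tx": 0, "ty": 0.04, "tz": 0.002, "wx": 0, "wy": 0, "wz": 0, "grip": -1},
])

```text
time_s: 12.5
position: [516.7, 160.5, 154.5]
orientation: [-3.138, -0.001, 0.066]
wrist_force: [-0.8, 3.8, 8.5]
finger_gap: 0.4
grip_force: 3.9
```

Request:
drive_tool([
  {"tx": 0, "ty": 0.04, "tz": 0.005, "wx": 0, "wy": 0, "wz": 0, "grip": -1},
  {"tx": 0, "ty": 0.04, "tz": 0.005, "wx": 0, "wy": 0, "wz": 0, "grip": -1},
])

```text
time_s: 12.75
position: [517.7, 156.2, 154.4]
orientation: [-3.137, -0.002, 0.066]
wrist_force: [-0.9, 6.0, 11.1]
finger_gap: 0.8
grip_force: 5.8
```

Request:
drive_tool([
  {"tx": 0, "ty": 0.05, "tz": 0.003, "wx": 0, "wy": 0, "wz": 0, "grip": -1},
  {"tx": 0, "ty": 0.05, "tz": 0.003, "wx": 0, "wy": 0, "wz": 0, "grip": -1},
])

```text
time_s: 13.0
position: [518.5, 150.4, 154.3]
orientation: [-3.136, -0.003, 0.066]
wrist_force: [-0.4, 4.5, 12.5]
finger_gap: 0.3
grip_force: 6.0
```

Run:
```python
from h import *
s=bot.snapshot("side");cv2.imwrite("pics/s4.png",s)
print([(round(d["confidence"],2),np.round(d["position"],1).tolist()) for d in bot.landmark_of("side","coaster")],bot.get_obs()["wrist_force"])
cv2.imwrite("pics/s4c.png",cv2.resize(s[120:260,230:410],None,fx=4,fy=4,interpolation=cv2.INTER_CUBIC))
```

```text
[(0.9, [412.5, 340.7]), (0.83, [305.4, 213.1])] [-0.65137657  3.8052762  11.16045251]
```

View pics/s4c.png

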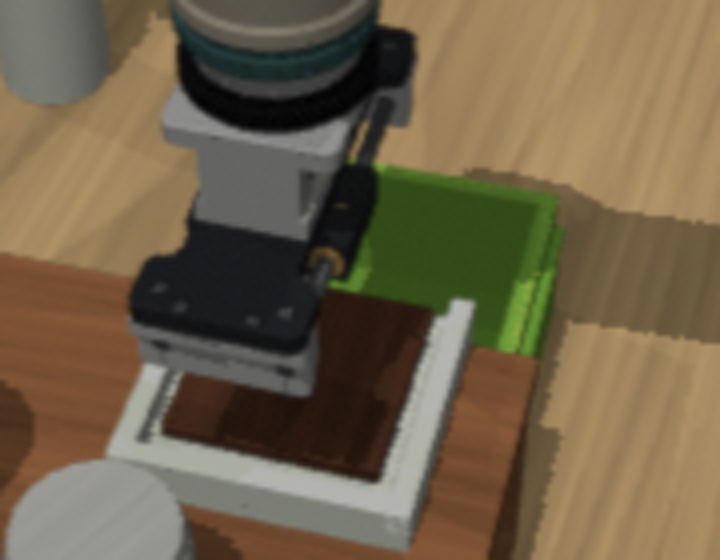

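The coaster is sliding: its rear edge is now clear of the closed wall at crop (270,460). The slope looks gentler than estimated, so I'll lower the descent rate.

Request:
drive_tool([
  {"tx": 0, "ty": 0.05, "tz": 0.001, "wx": 0, "wy": 0, "wz": 0, "grip": -1},
  {"tx": 0, "ty": 0.05, "tz": 0.001, "wx": 0, "wy": 0, "wz": 0, "grip": -1},
])

```text
time_s: 13.35
position: [519.0, 144.3, 154.1]
orientation: [-3.137, -0.004, 0.066]
wrist_force: [-1.1, 5.1, 10.5]
finger_gap: 0.4
grip_force: 5.6
```

Request:
drive_tool([
  {"tx": 0, "ty": 0.05, "tz": 0.002, "wx": 0, "wy": 0, "wz": 0, "grip": -1},
  {"tx": 0, "ty": 0.05, "tz": 0.002, "wx": 0, "wy": 0, "wz": 0, "grip": -1},
])

```text
time_s: 13.6
position: [519.5, 138.5, 154.0]
orientation: [-3.136, -0.004, 0.066]
wrist_force: [-0.7, 5.6, 11.7]
finger_gap: 0.8
grip_force: 6.2
```

Request:
drive_tool([
  {"tx": 0, "ty": 0.05, "tz": 0.0013, "wx": 0, "wy": 0, "wz": 0, "grip": -1},
  {"tx": 0, "ty": 0.05, "tz": 0.0013, "wx": 0, "wy": 0, "wz": 0, "grip": -1},
  {"tx": 0, "ty": 0.05, "tz": 0.0013, "wx": 0, "wy": 0, "wz": 0, "grip": -1},
])

```text
time_s: 13.98
position: [520.2, 129.6, 153.8]
orientation: [-3.136, -0.004, 0.066]
wrist_force: [-0.6, 5.9, 13.0]
finger_gap: 0.4
grip_force: 6.3
```

Request:
drive_tool([
  {"tx": 0, "ty": 0.05, "tz": 0.0015, "wx": 0, "wy": 0, "wz": 0, "grip": -1},
  {"tx": 0, "ty": 0.05, "tz": 0.0015, "wx": 0, "wy": 0, "wz": 0, "grip": -1},
  {"tx": 0, "ty": 0.05, "tz": 0.0015, "wx": 0, "wy": 0, "wz": 0, "grip": -1},
])

```text
time_s: 14.35
position: [520.9, 120.7, 153.6]
orientation: [-3.136, -0.004, 0.066]
wrist_force: [-0.2, 5.2, 13.4]
finger_gap: 0.4
grip_force: 6.7
```

Request:
drive_tool([
  {"tx": 0, "ty": 0.05, "tz": 0, "wx": 0, "wy": 0, "wz": 0, "grip": -1},
  {"tx": 0, "ty": 0.05, "tz": 0, "wx": 0, "wy": 0, "wz": 0, "grip": -1},
  {"tx": 0, "ty": 0.05, "tz": 0, "wx": 0, "wy": 0, "wz": 0, "grip": -1},
])

```text
time_s: 14.72
position: [521.3, 111.4, 153.5]
orientation: [-3.137, -0.004, 0.066]
wrist_force: [-0.2, 5.7, 11.7]
finger_gap: 0.2
grip_force: 5.8
```

Request:
drive_tool([
  {"tx": 0, "ty": 0.05, "tz": 0.001, "wx": 0, "wy": 0, "wz": 0, "grip": -1},
  {"tx": 0, "ty": 0.05, "tz": 0.001, "wx": 0, "wy": 0, "wz": 0, "grip": -1},
])

```text
time_s: 14.98
position: [521.7, 105.4, 153.3]
orientation: [-3.137, -0.004, 0.066]
wrist_force: [-0.2, 6.4, 12.2]
finger_gap: 0.4
grip_force: 6.1
```

Run:
```python
from h import *
s=bot.snapshot("side");cv2.imwrite("pics/s5.png",s)
print([(round(d["confidence"],2),np.round(d["position"],1).tolist(),at_z("side",d["position"],128)) for d in bot.landmark_of("side","coaster")],bot.get_obs()["wrist_force"])
cv2.imwrite("pics/s5c.png",cv2.resize(s[120:260,230:410],None,fx=4,fy=4,interpolation=cv2.INTER_CUBIC))
```

```text
[(0.95, [415.1, 336.7], array([284.85558937, 303.63624313, 128.        ])), (0.86, [313.1, 194.5], array([520.1180699 ,  86.37681296, 128.        ]))] [ 0.11115951  4.90936918 11.95833914]
```

View pics/s5c.png

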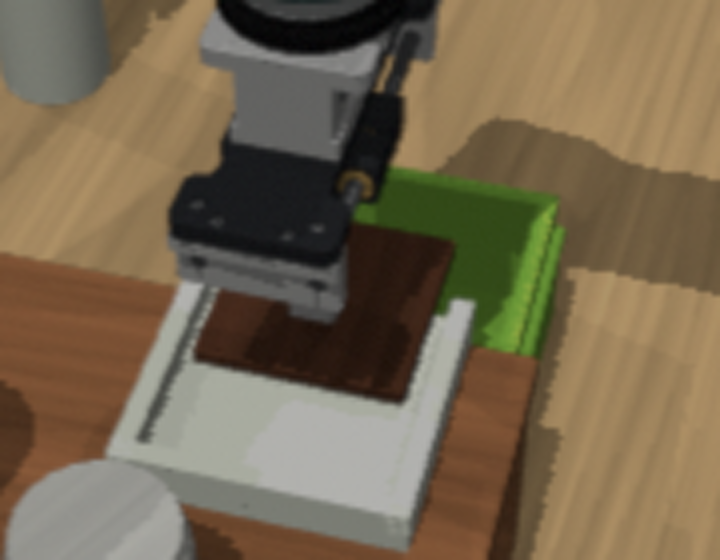

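The coaster is flat, with its middle at about y=86 (edge at 84) and the fingertips 17 mm behind it. Continue.

Request:
drive_tool([
  {"tx": 0, "ty": 0.05, "tz": 0.0007, "wx": 0, "wy": 0, "wz": 0, "grip": -1},
  {"tx": 0, "ty": 0.05, "tz": 0.0007, "wx": 0, "wy": 0, "wz": 0, "grip": -1},
])

```text
time_s: 15.32
position: [522.1, 99.4, 153.2]
orientation: [-3.137, -0.004, 0.066]
wrist_force: [-0.2, 5.2, 11.1]
finger_gap: -0.0
grip_force: 6.0
```

Request:
drive_tool([
  {"tx": 0, "ty": 0.05, "tz": 0.0007, "wx": 0, "wy": 0, "wz": 0, "grip": -1},
  {"tx": 0, "ty": 0.05, "tz": 0.0007, "wx": 0, "wy": 0, "wz": 0, "grip": -1},
])

```text
time_s: 15.58
position: [522.4, 93.4, 153.1]
orientation: [-3.137, -0.004, 0.066]
wrist_force: [-1.0, 5.4, 12.5]
finger_gap: 0.6
grip_force: 5.9
```

Request:
drive_tool([
  {"tx": 0, "ty": 0.06, "tz": 0.0007, "wx": 0, "wy": 0, "wz": 0, "grip": -1},
])

```text
time_s: 15.7
position: [522.7, 89.8, 153.1]
orientation: [-3.137, -0.004, 0.066]
wrist_force: [-0.7, 5.8, 13.1]
finger_gap: 0.8
grip_force: 6.7
```

Request:
drive_tool([
  {"tx": 0, "ty": 0.06, "tz": 0, "wx": 0, "wy": 0, "wz": 0, "grip": -1},
  {"tx": 0, "ty": 0.06, "tz": 0, "wx": 0, "wy": 0, "wz": 0, "grip": -1},
])

```text
time_s: 15.95
position: [523.7, 79.5, 153.6]
orientation: [-3.141, -0.005, 0.065]
wrist_force: [0.0, -5.2, 9.1]
finger_gap: 0.2
grip_force: 5.3
```

Run:
```python
from h import *
s=bot.snapshot("side");cv2.imwrite("pics/s6.png",s)
print([(round(d["confidence"],2),np.round(d["position"],1).tolist(),at_z("side",d["position"],128)) for d in bot.landmark_of("side","coaster")],bot.get_obs()["wrist_force"])
```

```text
[(0.84, [416.8, 338.6], array([281.94530349, 305.73074779, 128.        ])), (0.83, [314.8, 192.9], array([518.40714037,  81.53718065, 128.        ]))] [ 0.80446058 -4.1127413   5.78568041]
```

It is tipping: the lateral force has reversed and the normal force is dropping. I lift the fingers and let it go.

Request:
drive_tool([
  {"tx": 0, "ty": 0, "tz": -0.3, "wx": 0, "wy": 0, "wz": 0, "grip": -1},
  {"tx": 0, "ty": 0, "tz": -0.6, "wx": 0, "wy": 0, "wz": 0, "grip": -1},
  {"tx": 0, "ty": 0, "tz": -0.8, "wx": 0, "wy": 0, "wz": 0, "grip": -1},
  {"tx": 0, "ty": 0, "tz": -0.8, "wx": 0, "wy": 0, "wz": 0, "grip": -1},
  {"tx": 0, "ty": 0, "tz": 0, "wx": 0, "wy": 0, "wz": 0, "grip": -1},
  {"tx": 0, "ty": 0, "tz": 0, "wx": 0, "wy": 0, "wz": 0, "grip": -1},
])

```text
time_s: 16.8
position: [520.5, 80.6, 301.2]
orientation: [-3.141, 0.001, 0.065]
wrist_force: [-0.2, 0.6, -0.3]
finger_gap: 0.2
grip_force: 0.0
```

Run:
```python
from h import *
s=bot.snapshot("side");cv2.imwrite("pics/s7.png",s);t=bot.snapshot("top")
a=cv2.resize(s[120:260,230:410],None,fx=2.2,fy=2.2,interpolation=cv2.INTER_CUBIC);b=cv2.resize(t[145:285,240:420],None,fx=2.2,fy=2.2,interpolation=cv2.INTER_CUBIC)
cv2.imwrite("pics/s7c.png",np.hstack([a,b]))
print([(round(d["confidence"],2),np.round(d["position"],1).tolist()) for c in("side","top") for d in bot.landmark_of(c,"coaster")])
```

```text
[(0.87, [417.0, 337.9]), (0.81, [313.2, 216.4])]
```

View pics/s7c.png

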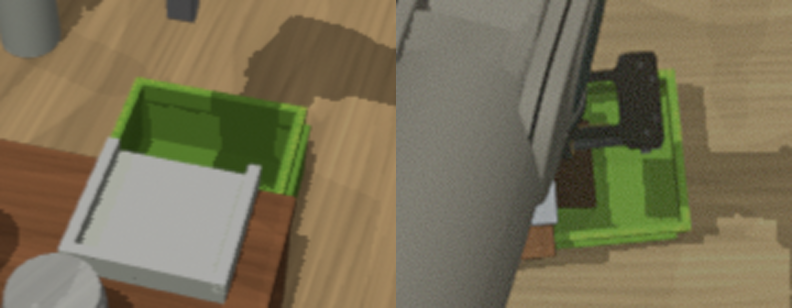

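The tray is empty and the coaster is in the basket, seen at (575,180) in the top half. I'll move the arm aside and measure how it lies.

Request:
drive_tool([
  {"tx": -0.1, "ty": 0.75, "tz": 0, "wx": 0, "wy": 0, "wz": 0, "grip": -1},
  {"tx": -0.1, "ty": 0.75, "tz": 0, "wx": 0, "wy": 0, "wz": 0, "grip": -1},
  {"tx": -0.1, "ty": 0.75, "tz": 0, "wx": 0, "wy": 0, "wz": 0, "grip": -1},
  {"tx": -0.1, "ty": 0.75, "tz": 0, "wx": 0, "wy": 0, "wz": 0, "grip": -1},
  {"tx": -0.1, "ty": 0.75, "tz": 0, "wx": 0, "wy": 0, "wz": 0, "grip": -1},
  {"tx": -0.1, "ty": 0.75, "tz": 0, "wx": 0, "wy": 0, "wz": 0, "grip": -1},
  {"tx": -0.1, "ty": 0.75, "tz": 0, "wx": 0, "wy": 0, "wz": 0, "grip": -1},
])

```text
time_s: 17.88
position: [499.2, -238.4, 300.5]
orientation: [-3.141, 0.001, 0.064]
wrist_force: [0.1, 0.6, 0.3]
finger_gap: 0.6
grip_force: 0.0
```

Run:
```python
from h import *
np.set_printoptions(precision=1,suppress=True)
def riser(P): 
    c,s=np.cos(.067),np.sin(.067); d=np.array(P[:2])-[512.1,214]; return np.array([c*d[0]+s*d[1],-s*d[0]+c*d[1]])
t=bot.snapshot("top");cv2.imwrite("pics/t8.png",t)
for d in bot.cut_out("top","coaster"):
    m=d["pixels"].astype(np.uint8); box=cv2.boxPoints(cv2.minAreaRect(cv2.findNonZero(m)))
    print(d["confidence"],m.sum(),d["position"]); 
    for z in(10,60,105): print(z,[riser(at_z("top",b,z)).round(0).tolist() for b in box.tolist()])
print("lm",[(d["confidence"],d["position"]) for d in bot.landmark_of("top","coaster")])
for n in("basket","basket_grip"): print(n,[(round(d["confidence"],2),d["position"],riser(at_z("top",d["position"],85 if "g" in n else 0))) for d in bot.landmark_of("top",n)])
m=cv2.inRange(cv2.cvtColor(t,cv2.COLOR_BGR2HSV),(35,80,40),(70,255,255)); cs,_=cv2.findContours(m,0,1); b=cv2.minAreaRect(max(cs,key=cv2.contourArea)); print("basket rim box",b,[riser(at_z("top",p,85)).round(0).tolist() for p in cv2.boxPoints(b).tolist()])
print("dark px rows (goal floor area):")
g=cv2.cvtColor(t,cv2.COLOR_BGR2HSV)
print(bot.get_obs()["position"])
```

```text
0.86 779 [319.5, 219.4]
10 [[60.0, -124.0], [60.0, -170.0], [-48.0, -169.0], [-48.0, -124.0]]
60 [[52.0, -127.0], [52.0, -171.0], [-51.0, -170.0], [-51.0, -126.0]]
105 [[45.0, -128.0], [45.0, -171.0], [-54.0, -170.0], [-53.0, -128.0]]
0.64 2953 [248.2, 320.8]
10 [[-283.0, 117.0], [-153.0, 102.0], [-172.0, -31.0], [-300.0, -14.0]]
60 [[-275.0, 104.0], [-151.0, 89.0], [-169.0, -38.0], [-292.0, -21.0]]
105 [[-268.0, 92.0], [-149.0, 78.0], [-166.0, -44.0], [-284.0, -28.0]]
lm [(0.91, [313.1, 218.4]), (0.73, [251.6, 321.3])]
basket [(0.9, [334.1, 215.4], array([  10.1, -182.7]))]
basket_grip [(0.93, [371.3, 212.3], array([   0.1, -267.4]))]
basket rim box ((339.9407958984375, 216.71624755859375), (77.51244354248047, 61.96223449707031), 85.16958618164062) [[87.0, -124.0], [86.0, -267.0], [-92.0, -264.0], [-92.0, -124.0]]
dark px rows (goal floor area):
[ 499.5 -236.5  300.6]
```

The measurements agree. The coaster's foot is on the basket floor at shelf y≈−170, and it leans on the basket's +y wall with its top at about 88 mm, under the 102 mm board and clear of shelf and tray. The basket's rear face is at −266, so its front is against the foot, centred and square. Handing in.

Run:
```python
from workcell import bot
print(bot.finish_job())
```

```text
the job is handed in; nothing more can be done
None
```

I handed the job in, but it returned no verdict: the basket measures square and centred against the shelf's panel foot, and the coaster slid off the tray (highest measured press about 13 N) into it, where it leans on the basket's shelf-side wall, apparently clear of shelf and tray.

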